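Sort pillar candles with the gift-tube gauge

ROBOT

A 6-joint arm with a two-finger parallel gripper is mounted at the origin on a cart in front of the work surface, level with it; the furniture and walls round the work are solid. World frame = base frame: x ahead of the robot, y to its left, z up, the work surface at z = 0. Lengths are in m, angles in rad, forces in N, time in s.
With the tool pointing down it reaches from about 0.35 to 0.975 m from the base axis. Payload 4.9 kg.
Tool frame: the origin (TCP) lies on the centre line of the jaws, within the pads' length; the fingertips stand 14 mm ahead of it and the grasp point (between the pads) lies 5 mm behind it (manip.nose_length is the distance from the TCP to the fingertips, in m); z points along the fingers, y is the line along which they close (so a half turn about z gives the same grasp; the last joint's range is limited). The gripper opens to 85 mm and grips with 20 to 120 N. Pads are 22 mm wide; open, the fingers measure 114 mm over their backs; the gripper's body (76 mm by 85 mm) begins 54 mm behind the grasp point. The pads swing forward as they close: fully open they stand 13 mm farther back than shut.
Start: joints at [1.156, 0.053, 1.613, -0, 1.476, -0.119], TCP at [0.182, 0.598, 0.245] pointing down, gripper open.
Joint ranges: [-3.01, 3.01], [-1.01, 2.22], [0.06, 2.58], [-1.02, 4.17], [0.09, 2.62], [-3.14, 3.14]. Speed limits (rad/s): [2.57, 2.57, 3.14, 3.14, 3.14, 3.14].

INTERFACE

Orientations are given as a unit quaternion [w, x, y, z].
In Python, from plant import manip, imaging gives the robot as it stands.
- The arm moves only by the tool play_rows, never from a script. Its argument "commands" is a list of rows, each a list of 6 numbers: the shift along the tool's x, y, z in mm, then the turn, a rotation vector about the tool's x, y, z in degrees. A call has 1 to 5 rows; each row shifts and turns the commanded pose from where the row before left it, along the tool's axes as they then stand; what a row does not reach is not made up. A row lasts 1/12 s, in which the tool goes at most 41.7 mm and 7.16 degrees, less where a joint would pass 70% of its speed; a pose out of reach is approached as far as the arm can. A call is refused whole if a number of a shift passes 41.7 or a number of a turn 7.16, either way. A call with a gripper value outside its range is refused whole. "hand" is the finger opening in mm, from 0 to 85.4, set as the call begins (left out, the last holds). The fingers move at their own pace and stop on an object; the grip force is fixed at half the most. Time passes only in rows, so rows that do not move let the fingers close. It gives the time, the measured TCP pose, the force, the opening and the grip force at its end, in the units of the state.
- manip.state(): the state, without advancing time (a new reading comes with each control period).
- imaging.grab_frame(name): name is "side" or "top" or "wrist"; returns a dict with "image" (400x640x3 uint8, red, green, blue), "fx", "fy", "cx", "cy" (pixels), "k1" (the pictures are not rectified: a ray, as slopes to the right and down, at radius r is drawn at 1 + k1 r^2 times it, then the intrinsics apply), "R" (3x3) and "t" (3): a world point X has camera coordinates R X + t; the wrist camera has in their place "mount" (4x4, takes a point from camera to tool coordinates, whose origin is the TCP and whose axes are the flange's). Camera axes: x right, y down, z forward; pixel columns grow to the right and rows downward; lengths in m; the calibration is good to about 2 mm. A picture is of the moment at which its call begins: read the wrist's pose just before it. There is no depth.
- manip.job_done(): hands the job in; it is judged then, once.
The state is a dict: "time": time; "joint_pos": joint angles; "joint_vel": joint speeds; "joint_efforts": joint torques, N m; "tool_pos": TCP position; "tool_rot": TCP orientation; "contact_force": force on the tool from outside, world axes, zero at the start; "ft_torque": the same for the moment, N m; "gripper_width": opening from 0.0 (shut) to 1.0 (fully open); "grasp_force": force on a finger pad.
Only numpy, scipy, OpenCV 4.12 (cv2) and the standard library are available. Lean on these libraries where they do the work, as an engineer would, in place of code of your own. Each camera call takes 0.05 s, during which the arm holds its last target. There are 200 camera calls.

TASK

Two cream pillar candles look alike, but only one is slim enough for our gift tubes: the one that slides right through the aluminium channel gauge, upright and low between its cheeks, in at the end nearer you and out at the far end. Slide it through and stand it upright in the light wooden tray; stand the one that jams in the gauge upright in the black tray. Leave the soap, the matchbox and the ribbon spool alone.

Things in the scene. Friction and masses are not known exactly. Their poses are not given: they have to be found in the camera images.
- candle_1: cream pillar candle, a plain upright cylinder 120 mm tall, 0.15 to 0.35 kg, standing loose on the counter. One of the two candles is 46 mm in diameter and passes the gauge, the other is 54 mm and jams at its mouth; which is which is not told. Origin: centre of the underside; z along the candle, up. It can be gripped across its diameter anywhere; held near 95 mm above its foot, the fingers stay above the gauge
- candle_2: cream pillar candle, a plain upright cylinder 120 mm tall, 0.15 to 0.35 kg, standing loose on the counter. One of the two candles is 46 mm in diameter and passes the gauge, the other is 54 mm and jams at its mouth; which is which is not told. Origin: centre of the underside; z along the candle, up. It can be gripped across its diameter anywhere; held near 95 mm above its foot, the fingers stay above the gauge
- gauge_mid (a point): middle of the fixed gauge, on its wooden base plate (110 x 100 mm), 4 mm above the counter. x: along the channel, away from the robot (turned up to 0.3 rad); z up. Two aluminium cheeks, round-ended, 80 mm long (x -40 to +40 mm), 14 mm thick, rise 50 mm above the plate with 50 mm clear width between them (along y). Open at the top and both ends
- ready_tray: light wooden tray, 110 x 110 mm outside, 14 mm high, walls 4 mm (102 mm square inside), inner floor 4 mm above its underside, fixed to the counter. Origin: centre of the underside; z up, x and y along its sides
- seconds_tray: black plastic tray, 110 x 110 mm outside, 14 mm high, walls 4 mm (102 mm square inside), inner floor 4 mm above its underside, fixed to the counter. Origin: centre of the underside; z up, x and y along its sides
- soap_1: wrapped cream soap bar with a brown paper band, 53 x 78 x 28 mm, loose, lying flat; origin at the centre of the underside. Bystander
- matchbox: matchbox, 36 x 53 x 16 mm, loose, lying flat; origin at the centre of the underside. Bystander
- ribbon_spool: spool of red ribbon, 59 mm across, 26 mm tall, loose, lying flat; origin at the centre of the underside. Bystander
Things that resemble listed ones, but are neither listed nor needed, are in the scene too. What is shaped like the candle_1 but orange or red is not meant.

How it is judged:
On the way, in this order (a step that is already met when the one before it is completed fails the run):
1. the slim candle has entered the near half of the gauge channel, upright and low between the cheeks (y of candle_2 in the frame of gauge_mid between -0.005 and 0.005 m and z of candle_2 in the frame of gauge_mid below 0.03 m and angle between candle_2's own z axis and vertical below 0.2 rad and x of candle_2 in the frame of gauge_mid between -0.04 and -0.005 m), for 0.05 s.
2. it has slid on through the channel and reached the far half, still low between the cheeks (y of candle_2 in the frame of gauge_mid between -0.005 and 0.005 m and z of candle_2 in the frame of gauge_mid below 0.03 m and angle between candle_2's own z axis and vertical below 0.2 rad and x of candle_2 in the frame of gauge_mid between 0.015 and 0.05 m), for 0.05 s.
At the end, for the whole second after the job is handed in: The candle that passes the gauge stands upright (within 0.1 rad) and at rest on the floor of the light wooden tray, the one that does not pass stands upright and at rest on the floor of the black tray, each with its centre within 38 mm of the tray's centre, both released (horizontal distance between candle_2 and ready_tray below 0.038 m and z of candle_2 in the frame of ready_tray below 0.009 m and angle between each of candle_2, candle_1's own z axis and vertical below 0.1 rad and linear speed of each of candle_2, candle_1 below 0.02 m/s and horizontal distance between candle_1 and seconds_tray below 0.038 m and z of candle_1 in the frame of seconds_tray below 0.009 m); the robot touches nothing.
It fails at once if the soap is shifted by more than 30 mm (distance of soap_1 from where it was at the start of the episode above 0.03 m).
It fails at once if the matchbox is shifted by more than 30 mm (distance of matchbox from where it was at the start of the episode above 0.03 m).
It fails at once if the ribbon spool is shifted by more than 30 mm (distance of ribbon_spool from where it was at the start of the episode above 0.03 m).
It also fails if it takes over 64 s, if anything falls off the work surface, if the arm or the gripper's body presses on something with over 40 N, if the wrist force passes 120 N, or if a joint passes its speed limit or range.

## Working session

There is one attempt and no reset: what is moved stays moved. The work goes in short steps, Python scripts to look and compute and a tool call to move; the robot and the scene stay as the last step left them, time stands still between calls to the robot, and variables do not carry over. Pictures are saved under pics/ and viewed, at most 13 in all, crops included, and the job is handed in when it is done.

Besides the shell and the picture viewer there is one more tool, called as name([rows], argument=value, ...), one row to a line, values as JSON. play_rows: Moves the arm, as the interface text tells. Its arguments: {"type":"object","properties":{"commands":{"type":"array","items":{"type":"array","items":{"type":"number"}}},"hand":{"type":"number"}},"required":["commands"]}

```bash
mkdir -p pics; python3 - <<'E'
from plant import manip, imaging
import cv2,pickle
s=manip.state();print(s['time'],s['tool_pos'],s['tool_rot'])
for n in ['top','side']:
    f=imaging.grab_frame(n);pickle.dump(f,open(n+'.pkl','wb'))
    cv2.imwrite(f'pics/{n}0.png',f['image'][:,:,::-1]);print(n,{k:v for k,v in f.items() if k!='image'})
E
```

```text
0.0 [0.18194032 0.59730593 0.24405998] [-2.66433482e-04  1.47358210e-01  9.89082648e-01 -1.00101397e-03]
top {'fx': 467.99063691333845, 'fy': 467.99063691333845, 'cx': 322.44110231994034, 'cy': 205.48963216204135, 'k1': -0.11294735919826387, 'R': array([[ 2.87492899e-03, -9.99866154e-01, -1.61062023e-02],
       [-9.90115036e-01, -5.87590420e-04, -1.40256443e-01],
       [ 1.40228206e-01,  1.63502204e-02, -9.89984202e-01]]), 't': array([-0.02520709,  0.52751457,  1.00308132])}
side {'fx': 460.4818243114905, 'fy': 460.4818243114905, 'cx': 318.1628209995573, 'cy': 202.18748759895138, 'k1': -0.13577689122910117, 'R': array([[ 0.8301939 , -0.55746352,  0.00353872],
       [-0.36061712, -0.5418626 , -0.75917074],
       [ 0.42512749,  0.62898279, -0.65088191]]), 't': array([-0.46907517,  0.22271044,  0.87919554])}
```

View pics/top0.png

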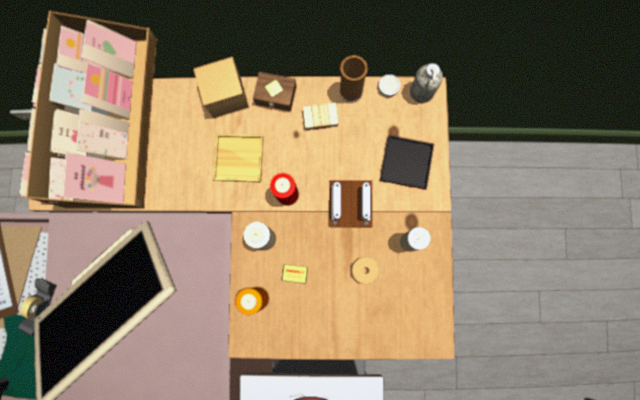

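View pics/side0.png

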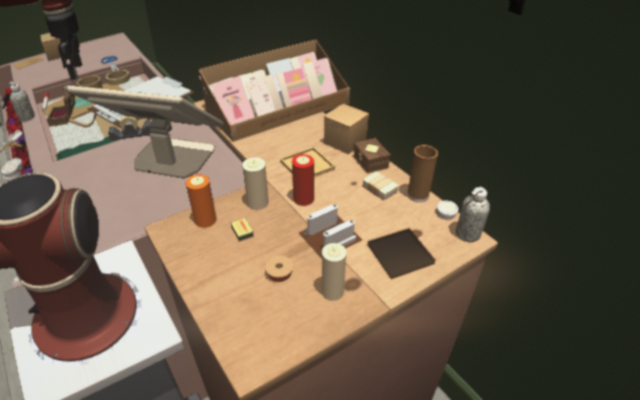

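Top view: two cream candles, A at (257,235) and B at (419,238). The orange one (249,300) and red one (284,188) are ruled out by colour. The gauge is at (351,203), the light tray at (239,159) and the black tray at (407,162). I'll confirm with one enlarged crop and measure from it.

```bash
cat > h.py <<'E'
import numpy as np,cv2,pickle
def ray(f,uv):
    K=np.array([[f['fx'],0,f['cx']],[0,f['fy'],f['cy']],[0,0,1.]])
    p=cv2.undistortPoints(np.array([[uv]],float),K,np.array([f['k1'],0,0,0.]))[0,0]
    return np.array([p[0],p[1],1.])
def w(f,uv,z,R=None,t=None):
    R=f['R'] if R is None else R; t=f['t'] if t is None else t
    d=R.T@ray(f,uv); c=-R.T@t
    return (c+d*(z-c[2])/d[2])[:3]
E
python3 - <<'E'
from h import *
f=pickle.load(open('top.pkl','rb'));im=f['image'][:,:,::-1]
b=im[130:260,205:445]
cv2.imwrite('pics/c1.png',cv2.resize(b,None,fx=3.3,fy=3.3,interpolation=cv2.INTER_CUBIC))
hsv=cv2.cvtColor(np.ascontiguousarray(im),cv2.COLOR_BGR2HSV)
g=cv2.cvtColor(np.ascontiguousarray(im),cv2.COLOR_BGR2GRAY)
for name,m,roi,z in [('black',(g<45),(370,125,445,195),.014),('light',(hsv[...,0]>21)&(hsv[...,0]<35)&(hsv[...,1]>90),(205,125,270,190),.014),
  ('A',(hsv[...,1]<75)&(g>120),(235,210,280,260),.12),('B',(hsv[...,1]<75)&(g>120),(400,218,440,260),.12),
  ('gauge',(hsv[...,1]<70)&(g>120),(325,170,378,228),.054)]:
    x0,y0,x1,y1=roi;mm=np.zeros_like(g);mm[y0:y1,x0:x1]=m[y0:y1,x0:x1]*255
    cs=sorted(cv2.findContours(mm,0,2)[0],key=cv2.contourArea)[::-1][:2 if name=='gauge' else 1]
    for c in cs:
        r=cv2.minAreaRect(c); P=np.array([w(f,p,z)[:2] for p in cv2.boxPoints(r)])
        print(name,np.round(r[0],1),np.round(r[1],1),w(f,r[0],z).round(4),'sides',np.linalg.norm(P[1]-P[0]).round(4),np.linalg.norm(P[2]-P[1]).round(4),'dirs',[np.round(np.arctan2(*(P[i+1]-P[i])[::-1]),3) for i in (0,1)])
E
```

```text
black [429.2 152.5] [23.1  9.9] [ 0.655 -0.271  0.014] sides 0.0235 0.0545 dirs [np.float64(-1.254), np.float64(-2.873)]
light [237.9 157.5] [47.  46.8] [0.6433 0.1729 0.014 ] sides 0.1121 0.1115 dirs [np.float64(-0.004), np.float64(-1.626)]
A [256.5 235. ] [26.2 26.2] [0.4551 0.1084 0.12  ] sides 0.0532 0.054 dirs [np.float64(-0.774), np.float64(-2.345)]
B [418.5 238. ] [22. 23.] [ 0.4493 -0.2206  0.12  ] sides 0.0471 0.0447 dirs [np.float64(-1.572), np.float64(3.116)]
gauge [366. 201.] [38.  8.] [ 0.5351 -0.1198  0.054 ] sides 0.0176 0.0841 dirs [np.float64(-1.57), np.float64(3.13)]
gauge [336.  200.5] [37.  8.] [ 0.5362 -0.0542  0.054 ] sides 0.0176 0.0819 dirs [np.float64(-1.571), np.float64(3.139)]
```

View pics/c1.png

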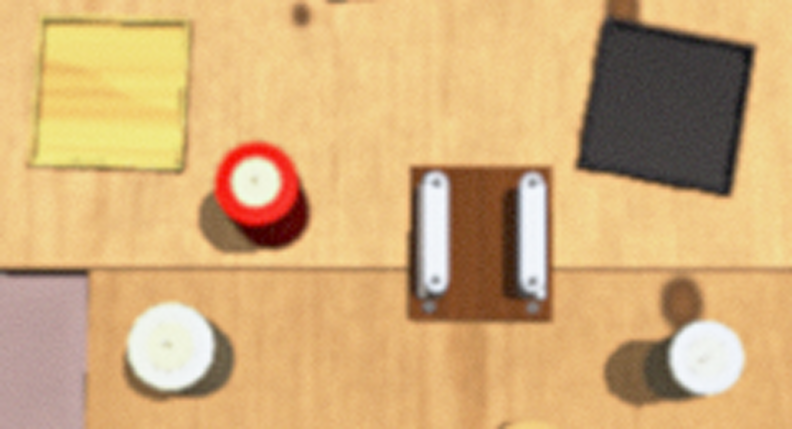

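A (left) is about 54 mm, so it is the fat candle. B (right) is about 46 mm, so it is the slim one, and the gripper opening will confirm that. A monitor lies on the way, so I'll check its height and compute the targets.

```bash
python3 - <<'E'
from h import *
from plant import imaging,manip
f=pickle.load(open('top.pkl','rb'));s=pickle.load(open('side.pkl','rb'))
C=lambda x,y:(205+x/3.3,130+y/3.3)
for n,p,z in [('black',C(668,106),.014),('light',C(112,95),.014),('s1',C(437,182),.054),('s2',C(437,279),.054),('s3',C(532,182),.054),('s4',C(532,281),.054),('pl1',C(410,167),.004),('pl2',C(552,166),.004),('pl3',C(553,320),.004),('pl4',C(408,319),.004),('A',(256.5,235),.12),('B',(418.5,238),.12)]:
    print(n,w(f,p,z).round(4))
def proj(f,X):
    c=f['R']@X+f['t'];p=c[:2]/c[2];p=p*(1+f['k1']*p@p);return p*f['fx']+[f['cx'],f['cy']]
for p in [(148,225),(173,290),(42,398),(35,318)]:
    print(p,[(z,proj(s,w(f,p,z)).round(0).tolist(),w(f,p,z)[:2].round(2).tolist()) for z in (0.05,.1,.15,.2,.25,.3)])
print(imaging.grab_frame('wrist')['mount'].round(3))
E
```

```text
black [ 0.632  -0.2196  0.014 ]
light [0.6403 0.1704 0.014 ]
s1 [ 0.5703 -0.0574  0.054 ]
s2 [ 0.5052 -0.0573  0.054 ]
s3 [ 0.5704 -0.1207  0.054 ]
s4 [ 0.5039 -0.12    0.054 ]
pl1 [ 0.5903 -0.0393  0.004 ]
pl2 [ 0.5911 -0.1387  0.004 ]
pl3 [ 0.4829 -0.1381  0.004 ]
pl4 [ 0.4835 -0.038   0.004 ]
A [0.4551 0.1084 0.12  ]
B [ 0.4493 -0.2206  0.12  ]
(148, 225) [(0.05, [221.0, 136.0], [0.48, 0.36]), (0.1, [220.0, 124.0], [0.48, 0.34]), (0.15, [219.0, 111.0], [0.47, 0.32]), (0.2, [218.0, 98.0], [0.47, 0.3]), (0.25, [217.0, 83.0], [0.46, 0.28]), (0.3, [216.0, 67.0], [0.46, 0.26])]
(173, 290) [(0.05, [181.0, 163.0], [0.34, 0.3]), (0.1, [181.0, 150.0], [0.34, 0.28]), (0.15, [180.0, 136.0], [0.34, 0.27]), (0.2, [180.0, 121.0], [0.35, 0.25]), (0.25, [180.0, 104.0], [0.35, 0.23]), (0.3, [179.0, 87.0], [0.35, 0.22])]
(42, 398) [(0.05, [65.0, 142.0], [0.09, 0.6]), (0.1, [66.0, 130.0], [0.1, 0.57]), (0.15, [68.0, 118.0], [0.12, 0.54]), (0.2, [69.0, 104.0], [0.13, 0.51]), (0.25, [71.0, 90.0], [0.15, 0.48]), (0.3, [73.0, 74.0], [0.16, 0.44])]
(35, 318) [(0.05, [122.0, 119.0], [0.27, 0.63]), (0.1, [123.0, 109.0], [0.27, 0.59]), (0.15, [123.0, 97.0], [0.28, 0.56]), (0.2, [124.0, 85.0], [0.28, 0.53]), (0.25, [125.0, 71.0], [0.29, 0.49]), (0.3, [126.0, 57.0], [0.3, 0.46])]
[[-0.    -0.955 -0.296  0.075]
 [ 1.    -0.     0.001  0.001]
 [-0.001 -0.296  0.955 -0.129]
 [ 0.     0.     0.     1.   ]]
```

play_rows([
  [0,0,-40,0,0,0],
  [0,0,-40,0,0,0],
  [0,0,-40,0,0,0],
  [0,0,-40,0,0,0],
  [0,0,-40,0,0,0],
], hand=85)

```text
time: 0.57
tool_pos: [0.182, 0.5974, 0.4468]
tool_rot: [-0.0, 0.147, 0.989, -0.0]
contact_force: [0.8, 0.3, 0.6]
gripper_width: 0.993
grasp_force: 0.0
```

play_rows([
  [0,0,0,0,0,-5.65],
  [0,0,0,0,0,-5.65],
  [0,0,0,0,0,-5.65],
  [-19,-32,0,0,0,0],
  [-19,-32,0,0,0,0],
])

```text
time: 0.98
tool_pos: [0.2198, 0.5337, 0.4437]
tool_rot: [-0.001, -0.002, 1.0, -0.001]
contact_force: [1.1, 0.5, 1.5]
gripper_width: 0.997
grasp_force: 0.0
```

play_rows([
  [-19,-32,0,0,0,0],
  [-19,-32,0,0,0,0],
  [-19,-32,0,0,0,0],
  [-19,-32,0,0,0,0],
  [-19,-32,0,0,0,0],
])

```text
time: 1.4
tool_pos: [0.3155, 0.3722, 0.445]
tool_rot: [-0.0, -0.0, 1.0, -0.0]
contact_force: [1.1, -0.7, -0.6]
gripper_width: 0.997
grasp_force: 0.0
```

play_rows([
  [-19,-32,0,0,0,0],
  [-19,-32,0,0,0,0],
  [-19,-32,0,0,0,0],
  [-19,-32,0,0,0,0],
  [-19,-32,0,0,0,0],
])

```text
time: 1.82
tool_pos: [0.4106, 0.2121, 0.4451]
tool_rot: [0.0, -0.0, 1.0, 0.0]
contact_force: [0.2, 0.5, 0.1]
gripper_width: 0.995
grasp_force: 0.0
```

play_rows([
  [0,-40,0,0,0,0],
  [0,-40,0,0,0,0],
  [0,-40,0,0,0,0],
  [0,-40,0,0,0,0],
  [0,-40,0,0,0,0],
])

```text
time: 2.23
tool_pos: [0.4096, 0.0121, 0.4451]
tool_rot: [0.0, -0.0, 1.0, -0.0]
contact_force: [1.2, -0.0, -0.2]
gripper_width: 1.0
grasp_force: 0.0
```

play_rows([
  [0,-30,15,0,0,0],
  [0,-30,15,0,0,0],
  [0,-30,15,0,0,0],
  [0,-20,30,0,0,0],
  [0,0,0,0,0,0],
])

```text
time: 2.65
tool_pos: [0.4082, -0.0983, 0.3636]
tool_rot: [-0.005, 0.003, 1.0, 0.001]
contact_force: [-0.4, 1.0, -1.8]
gripper_width: 0.995
grasp_force: 0.0
```

```bash
python3 - <<'E'
from plant import manip, imaging
import cv2,pickle
s=manip.state();print(s['time'],s['tool_pos'],s['tool_rot'],s['joint_pos'])
f=imaging.grab_frame('wrist');pickle.dump((f,s),open('w1.pkl','wb'));cv2.imwrite('pics/w1.png',f['image'][:,:,::-1])
E
```

```text
2.65 [ 0.40822216 -0.09828827  0.36358136] [-0.00478144  0.0025028   0.99998432  0.00149276] [-4.13226666e-01 -4.91400873e-01  1.88205704e+00 -1.10079573e-03
  1.76089600e+00 -1.97921995e+00]
```

View pics/w1.png

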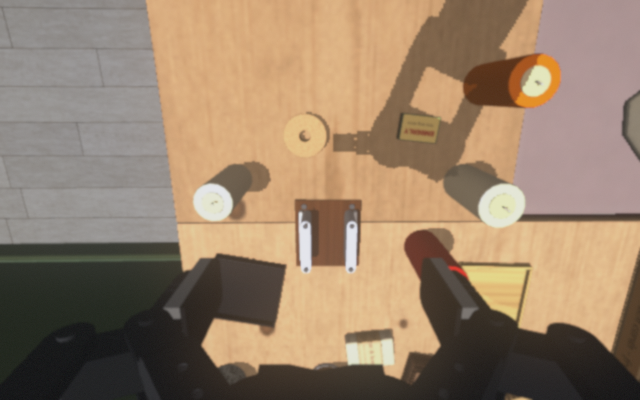

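The wrist view shows slim candle B's top at (213,202), fat candle A's at (502,205), and the gauge at (329,238).

```bash
cat >> h.py <<'E'
from scipy.spatial.transform import Rotation as Ro
def wcam(s,f):
    q=s['tool_rot'];T=np.eye(4);T[:3,:3]=Ro.from_quat([q[1],q[2],q[3],q[0]]).as_matrix();T[:3,3]=s['tool_pos']
    M=np.linalg.inv(T@f['mount']);return M[:3,:3],M[:3,3]
E
python3 - <<'E'
from h import *
f,s=pickle.load(open('w1.pkl','rb'));R,t=wcam(s,f)
im=np.ascontiguousarray(f['image'][:,:,::-1]);hsv=cv2.cvtColor(im,cv2.COLOR_BGR2HSV);g=hsv[...,2]
for n,(x0,y0,x1,y1) in dict(B=(185,175,240,225),A=(470,175,530,235)).items():
    m=np.zeros(g.shape,np.uint8);m[y0:y1,x0:x1]=((g>185)&(hsv[...,1]<75))[y0:y1,x0:x1]*255
    c=max(cv2.findContours(m,0,2)[0],key=cv2.contourArea);e=cv2.fitEllipse(cv2.convexHull(c));print(n,e,w(f,e[0],.12,R,t).round(4))
for p in [(306,208),(306,270),(351,208),(351,270)]: print(p,w(f,p,.054,R,t).round(4))
cv2.imwrite('pics/w1c.png',cv2.resize(im[170:290,180:380],None,fx=4,fy=4,interpolation=cv2.INTER_CUBIC))
E
```

```text
B ((212.1107635498047, 202.01348876953125), (36.72698974609375, 40.921207427978516), 123.69918060302734) [ 0.4516 -0.221   0.12  ]
A ((501.9681701660156, 205.3998565673828), (41.788875579833984, 49.83130645751953), 58.856407165527344) [0.4577 0.1108 0.12  ]
(306, 208) [ 0.4816 -0.1167  0.054 ]
(306, 270) [ 0.5752 -0.1183  0.054 ]
(351, 208) [ 0.4819 -0.0557  0.054 ]
(351, 270) [ 0.5756 -0.0538  0.054 ]
```

View pics/w1c.png

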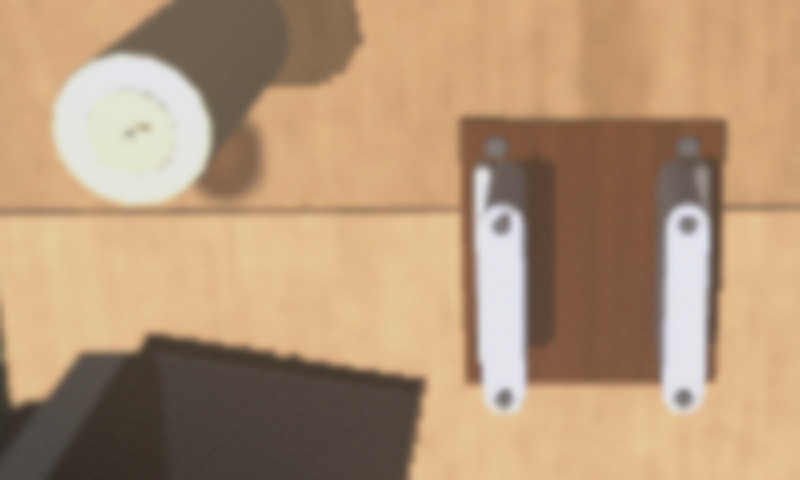

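```bash
python3 - <<'E'
from h import *
f,s=pickle.load(open('w1.pkl','rb'));R,t=wcam(s,f)
P=[w(f,(180+x/4-.4,170+y/4-.4),.054,R,t) for x,y in [(501,224),(504,399),(688,225),(683,399)]]
print(np.round(P,4),np.mean(P,0))
E
```

```text
[[ 0.5071 -0.1187  0.054 ]
 [ 0.5741 -0.1188  0.054 ]
 [ 0.5079 -0.0543  0.054 ]
 [ 0.5746 -0.0547  0.054 ]] [ 0.54091272 -0.08663937  0.054     ]
```

play_rows([
  [-10.5,-31,0,0,0,0],
  [-10.5,-31,0,0,0,0],
  [-10.5,-31,0,0,0,0],
  [-10.5,-30,0,0,0,0],
  [0,0,30,0,0,0],
])

```text
time: 3.12
tool_pos: [0.4557, -0.2234, 0.3477]
tool_rot: [0.005, 0.001, 1.0, -0.004]
contact_force: [-0.8, 0.1, 0.1]
gripper_width: 0.993
grasp_force: 0.0
```

play_rows([
  [0,0,35,0,0,0],
  [0,0,35,0,0,0],
  [0,0,35,0,0,0],
  [0,0,10,0,0,0],
  [0,0,0,0,0,0],
])

```text
time: 3.53
tool_pos: [0.4514, -0.2174, 0.2228]
tool_rot: [-0.002, -0.001, 1.0, 0.002]
contact_force: [0.3, 0.2, -0.5]
gripper_width: 0.994
grasp_force: 0.0
```

```bash
python3 - <<'E'
from plant import manip, imaging
from h import *
s=manip.state();print(s['time'],s['tool_pos'],s['tool_rot'])
f=imaging.grab_frame('wrist');pickle.dump((f,s),open('w2.pkl','wb'));R,t=wcam(s,f)
im=np.ascontiguousarray(f['image'][:,:,::-1]);cv2.imwrite('pics/w2.png',im)
hsv=cv2.cvtColor(im,cv2.COLOR_BGR2HSV)
m=((hsv[...,2]>185)&(hsv[...,1]<75)).astype(np.uint8)*255;m[:,:200]=0;m[:,440:]=0
for c in sorted(cv2.findContours(m,0,2)[0],key=cv2.contourArea)[::-1][:2]:
    e=cv2.fitEllipse(cv2.convexHull(c));print(e,w(f,e[0],.12,R,t).round(4))
E
```

```text
3.5333 [ 0.45139892 -0.21738098  0.2228067 ] [-2.28397898e-03 -7.05307914e-04  9.99995667e-01  1.71801879e-03]
((314.226318359375, 201.79995727539062), (57.53610610961914, 61.617000579833984), 176.3619842529297) [ 0.4516 -0.2209  0.12  ]
((419.90960693359375, 266.11181640625), (20.315393447875977, 78.8382568359375), 7.36346435546875) [ 0.5027 -0.1411  0.12  ]
```

View pics/w2.png

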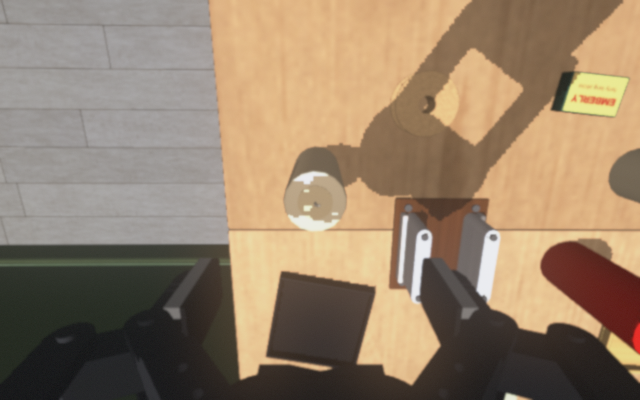

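B's top is at (315,201) and the jaws sit almost over it. I'll shift 3 mm, descend and close.

play_rows([
  [0,-3,30,0,0,0],
  [0,0,35,0,0,0],
  [0,0,35,0,0,0],
  [0,0,20,0,0,0],
  [0,0,11,0,0,0],
])

```text
time: 4.0
tool_pos: [0.453, -0.2222, 0.0947]
tool_rot: [0.0, -0.0, 1.0, -0.0]
contact_force: [-0.1, -0.2, 0.2]
gripper_width: 0.996
grasp_force: 0.0
```

play_rows([
  [0,0,0,0,0,0],
  [0,0,0,0,0,0],
  [0,0,0,0,0,0],
  [0,0,0,0,0,0],
], hand=40)

```text
time: 4.33
tool_pos: [0.4543, -0.2231, 0.0979]
tool_rot: [0.002, 0.0, 1.0, -0.001]
contact_force: [-0.7, 0.6, 2.8]
gripper_width: 0.524
grasp_force: 60.5
```

play_rows([
  [0,0,0,0,0,0],
  [0,0,0,0,0,0],
  [0,0,0,0,0,0],
  [0,0,0,0,0,0],
])

```text
time: 4.67
tool_pos: [0.4543, -0.2231, 0.0979]
tool_rot: [0.002, 0.0, 1.0, -0.001]
contact_force: [1.3, 1.7, 6.9]
gripper_width: 0.523
grasp_force: 60.6
```

Opening is about 45 mm, so B is the slim candle. I'll lift it and move to in front of the gauge mouth.

play_rows([
  [0,0,-20,0,0,0],
  [0,0,-25,0,0,0],
  [0,30,0,0,0,0],
  [0,35,0,0,0,0],
  [0,35,0,0,0,0],
])

```text
time: 5.08
tool_pos: [0.4529, -0.1219, 0.1413]
tool_rot: [0.002, 0.001, 1.0, -0.001]
contact_force: [-0.6, 0.4, -2.6]
gripper_width: 0.521
grasp_force: 61.9
```

play_rows([
  [-4,25,0,0,0,0],
  [-4,10,0,0,0,0],
  [0,0,0,0,0,0],
  [0,0,0,0,0,0],
  [0,0,0,0,0,0],
])

```text
time: 5.5
tool_pos: [0.4605, -0.0882, 0.1398]
tool_rot: [0.0, 0.0, 1.0, -0.0]
contact_force: [0.1, -0.2, -2.5]
gripper_width: 0.524
grasp_force: 61.8
```

```bash
python3 - <<'E'
from plant import manip, imaging
from h import *
for i in range(3):
    s=manip.state();print(s['time'],s['tool_pos'].round(4),s['tool_rot'].round(4))
    f=imaging.grab_frame('wrist')
pickle.dump((f,s),open('w3.pkl','wb'));t=imaging.grab_frame('top');pickle.dump(t,open('top3.pkl','wb'))
a=cv2.resize(f['image'][150:350,200:440],None,fx=2.5,fy=2.5)
b=cv2.resize(t['image'][160:260,310:390],None,fx=3.5,fy=3.5)
o=np.zeros((500,880,3),np.uint8);o[:,:600]=a;o[:350,600:]=b
cv2.imwrite('pics/w3.png',cv2.resize(o,(800,455))[:,:,::-1])
E
```

```text
5.5 [ 0.4605 -0.0882  0.1398] [ 3.e-04  3.e-04  1.e+00 -5.e-04]
5.55 [ 0.4604 -0.0883  0.1396] [ 1.e-04  6.e-04  1.e+00 -3.e-04]
5.6 [ 0.4603 -0.0883  0.1395] [ 0.e+00  8.e-04  1.e+00 -2.e-04]
```

View pics/w3.png

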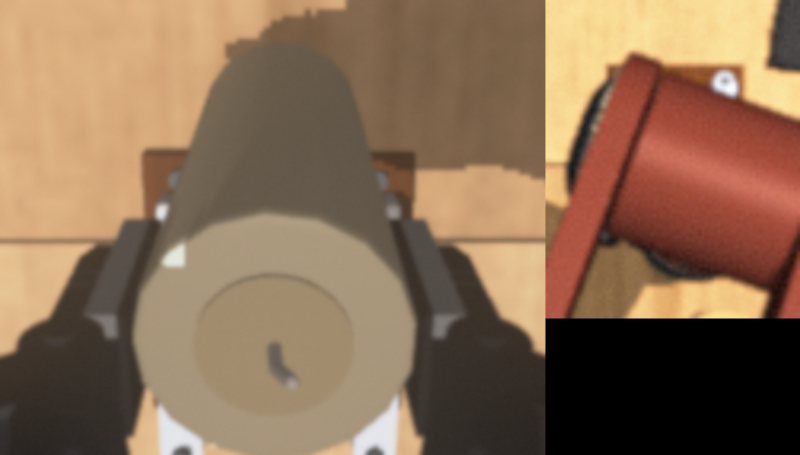

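Wrist crop: the candle top is centred at about (275,335), the plate's near corners are at (143,150) and (415,152), and the far screws are at (182,452) and (375,452). Next I'll compute the lateral offset.

```bash
python3 - <<'E'
from h import *
f,s=pickle.load(open('w3.pkl','rb'));R,t=wcam(s,f);print(f['cx'])
for n,p,z in [('plL',(143,150),.004),('plR',(415,151),.004),('scL',(182,452),.054),('scR',(375,452),.054),('cdL',(135,340),.16),('cdR',(415,340),.16),('cdnear',(275,456),.16),('cdfar',(275,213),.16)]:
    print(n,w(f,(200+.44*p[0],150+.44*p[1]),z,R,t).round(4))
E
```

```text
320.50591527849224
plL [ 0.4838 -0.1353  0.004 ]
plR [ 0.4843 -0.0365  0.004 ]
scL [ 0.5727 -0.1186  0.054 ]
scR [ 0.5728 -0.0541  0.054 ]
cdL [ 0.4586 -0.1101  0.16  ]
cdR [ 0.4586 -0.065   0.16  ]
cdnear [ 0.4812 -0.0876  0.16  ]
cdfar [ 0.4362 -0.0875  0.16  ]
```

play_rows([
  [0,1.3,16,0,0,0],
  [0,0,15,0,0,0],
  [-5,0,0,0,0,0],
  [-5,0,0,0,0,0],
  [0,0,0,0,0,0],
])

```text
time: 6.12
tool_pos: [0.4716, -0.0864, 0.1093]
tool_rot: [0.001, 0.0, 1.0, -0.0]
contact_force: [0.2, 0.2, -1.3]
gripper_width: 0.526
grasp_force: 61.9
```

play_rows([
  [-6,0,0,0,0,0],
  [-6,0,0,0,0,0],
  [-6,0,0,0,0,0],
  [-6,0,0,0,0,0],
  [0,0,0,0,0,0],
])

```text
time: 6.53
tool_pos: [0.4957, -0.086, 0.1089]
tool_rot: [0.001, -0.0, 1.0, -0.0]
contact_force: [-0.5, -0.6, -3.4]
gripper_width: 0.523
grasp_force: 61.9
```

play_rows([
  [-6,0,0,0,0,0],
  [-6,0,0,0,0,0],
  [-6,0,0,0,0,0],
  [-4,0,0,0,0,0],
  [0,0,0,0,0,0],
])

```text
time: 6.95
tool_pos: [0.5168, -0.0867, 0.1082]
tool_rot: [-0.0, -0.0, 1.0, -0.001]
contact_force: [-1.6, -5.8, -3.3]
gripper_width: 0.518
grasp_force: 61.7
```

play_rows([
  [-6,0,0,0,0,0],
  [-6,0,0,0,0,0],
  [-6,0,0,0,0,0],
  [-6,0,0,0,0,0],
  [0,0,0,0,0,0],
])

```text
time: 7.37
tool_pos: [0.5407, -0.0867, 0.1082]
tool_rot: [-0.0, -0.0, 1.0, -0.001]
contact_force: [-1.5, -6.0, -3.6]
gripper_width: 0.527
grasp_force: 61.6
```

The +y cheek is pushing lightly (about 6 N), so I'll shift 1 mm toward -y and continue.

play_rows([
  [-5,-1,0,0,0,0],
  [-6,0,0,0,0,0],
  [-6,0,0,0,0,0],
  [-6,0,0,0,0,0],
  [0,0,0,0,0,0],
])

```text
time: 7.78
tool_pos: [0.5645, -0.087, 0.1085]
tool_rot: [0.001, -0.0, 1.0, -0.0]
contact_force: [-0.8, -4.5, -3.2]
gripper_width: 0.527
grasp_force: 61.7
```

play_rows([
  [-5,0,0,0,0,0],
  [-6,0,0,0,0,0],
  [-6,0,0,0,0,0],
  [0,0,0,0,0,0],
  [0,0,0,0,0,0],
])

```text
time: 8.2
tool_pos: [0.5812, -0.0866, 0.1086]
tool_rot: [0.001, 0.0, 1.0, 0.0]
contact_force: [0.7, -2.5, -3.5]
gripper_width: 0.522
grasp_force: 61.9
```

play_rows([
  [-8,0,0,0,0,0],
  [-8,0,0,0,0,0],
  [-8,0,0,0,0,0],
  [-8,0,0,0,0,0],
  [0,0,0,0,0,0],
])

```text
time: 8.62
tool_pos: [0.614, -0.0866, 0.1086]
tool_rot: [0.001, -0.0, 1.0, 0.0]
contact_force: [-0.4, -0.0, -1.8]
gripper_width: 0.522
grasp_force: 62.2
```

play_rows([
  [0,0,-38,0,0,0],
  [0,0,-38,0,0,0],
  [0,0,-38,0,0,0],
  [0,0,-36,0,0,0],
  [0,30,0,0,0,0],
])

```text
time: 9.03
tool_pos: [0.6163, -0.061, 0.2692]
tool_rot: [0.008, 0.002, 1.0, -0.003]
contact_force: [2.2, 0.4, -0.7]
gripper_width: 0.529
grasp_force: 62.6
```

play_rows([
  [-5,38,0,0,0,0],
  [-6,38,0,0,0,0],
  [-6,38,0,0,0,0],
  [-6,38,0,0,0,0],
  [-6,38,0,0,0,0],
])

```text
time: 9.45
tool_pos: [0.6411, 0.1352, 0.2582]
tool_rot: [-0.0, -0.0, 1.0, 0.0]
contact_force: [0.2, -0.2, -2.0]
gripper_width: 0.525
grasp_force: 62.5
```

play_rows([
  [0,25,0,0,0,0],
  [0,13,20,0,0,0],
  [0,0,30,0,0,0],
  [0,0,30,0,0,0],
  [0,0,0,0,0,0],
])

```text
time: 9.87
tool_pos: [0.6367, 0.1712, 0.1699]
tool_rot: [-0.007, -0.0, 1.0, -0.001]
contact_force: [-2.1, -0.4, -4.4]
gripper_width: 0.524
grasp_force: 62.3
```

```bash
python3 - <<'E'
from plant import manip, imaging
from h import *
s=manip.state();print(s['time'],s['tool_pos'].round(4),s['tool_rot'].round(4))
f=imaging.grab_frame('wrist')
pickle.dump((f,s),open('w4.pkl','wb'));cv2.imwrite('pics/w4.png',f['image'][:,:,::-1])
E
```

```text
9.8667 [0.6367 0.1712 0.1699] [-6.9e-03 -5.0e-04  1.0e+00 -9.0e-04]
```

View pics/w4.png

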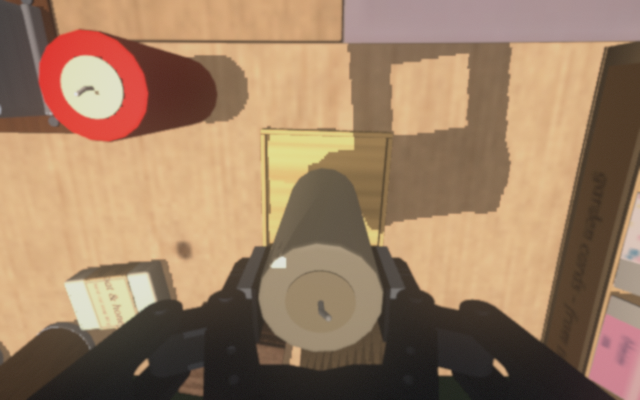

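The candle is over the light tray (near corners at (262,130) and (390,130)), so I'll lower it.

play_rows([
  [0,1,25,0,0,0],
  [0,0,20,0,0,0],
  [0,0,10,0,0,0],
  [0,0,6,0,0,0],
  [0,0,0,0,0,0],
])

```text
time: 10.33
tool_pos: [0.6411, 0.1719, 0.1172]
tool_rot: [-0.0, 0.0, 1.0, -0.0]
contact_force: [0.4, 1.3, -2.6]
gripper_width: 0.524
grasp_force: 62.4
```

play_rows([
  [0,0,2,0,0,0],
  [0,0,2,0,0,0],
  [0,0,0,0,0,0],
])

```text
time: 10.58
tool_pos: [0.6419, 0.1722, 0.1145]
tool_rot: [0.001, 0.0, 1.0, 0.0]
contact_force: [-0.8, 1.0, -2.3]
gripper_width: 0.521
grasp_force: 62.4
```

play_rows([
  [0,0,4,0,0,0],
  [0,0,4,0,0,0],
  [0,0,0,0,0,0],
  [0,0,0,0,0,0],
])

```text
time: 10.92
tool_pos: [0.6408, 0.1721, 0.1047]
tool_rot: [-0.001, -0.0, 1.0, -0.0]
contact_force: [0.1, -0.1, -3.0]
gripper_width: 0.524
grasp_force: 62.4
```

play_rows([
  [0,0,2,0,0,0],
  [0,0,0,0,0,0],
  [0,0,0,0,0,0],
])

```text
time: 11.17
tool_pos: [0.6411, 0.1722, 0.1032]
tool_rot: [-0.0, -0.0, 1.0, -0.0]
contact_force: [0.7, -0.0, -1.3]
gripper_width: 0.527
grasp_force: 62.4
```

play_rows([
  [0,0,1.5,0,0,0],
  [0,0,0,0,0,0],
  [0,0,0,0,0,0],
])

```text
time: 11.42
tool_pos: [0.6414, 0.1722, 0.102]
tool_rot: [0.0, -0.0, 1.0, 0.0]
contact_force: [0.7, 0.3, -1.3]
gripper_width: 0.526
grasp_force: 62.7
```

play_rows([
  [0,0,1.5,0,0,0],
  [0,0,0,0,0,0],
  [0,0,0,0,0,0],
])

```text
time: 11.67
tool_pos: [0.6419, 0.1723, 0.1019]
tool_rot: [0.001, -0.0, 1.0, 0.0]
contact_force: [-0.7, -0.1, 5.7]
gripper_width: 0.529
grasp_force: 63.2
```

Contact with the tray floor. I'll release, wait, and retreat up.

play_rows([
  [0,0,0,0,0,0],
  [0,0,0,0,0,0],
  [0,0,0,0,0,0],
  [0,0,0,0,0,0],
  [0,0,0,0,0,0],
], hand=85)

```text
time: 12.08
tool_pos: [0.6411, 0.1721, 0.1]
tool_rot: [-0.0, 0.0, 1.0, -0.0]
contact_force: [0.2, 0.7, 0.8]
gripper_width: 0.992
grasp_force: 0.0
```

play_rows([
  [0,0,-15,0,0,0],
  [0,0,-35,0,0,0],
  [0,0,-38,0,0,0],
  [0,0,-38,0,0,0],
  [0,0,-20,0,0,0],
])

```text
time: 12.5
tool_pos: [0.643, 0.1725, 0.2539]
tool_rot: [0.004, -0.0, 1.0, 0.001]
contact_force: [0.1, 0.1, 1.0]
gripper_width: 0.998
grasp_force: 0.0
```

play_rows([
  [36,-12,0,0,0,0],
  [37,-12,0,0,0,0],
  [37,-13,0,0,0,0],
  [37,-13,0,0,0,0],
  [37,-12,0,0,0,0],
])

```text
time: 12.92
tool_pos: [0.4556, 0.1097, 0.2472]
tool_rot: [0.001, -0.0, 1.0, -0.0]
contact_force: [0.2, -0.2, 1.3]
gripper_width: 0.996
grasp_force: 0.0
```

play_rows([
  [0,0,10,0,0,0],
  [0,0,0,0,0,0],
  [0,0,0,0,0,0],
])

```text
time: 13.17
tool_pos: [0.4573, 0.1102, 0.2371]
tool_rot: [0.001, 0.0, 1.0, 0.0]
contact_force: [0.4, 0.1, -1.1]
gripper_width: 0.993
grasp_force: 0.0
```

```bash
python3 - <<'E'
from plant import manip, imaging
from h import *
s=manip.state();print(s['time'],s['tool_pos'].round(4),s['tool_rot'].round(4))
f=imaging.grab_frame('wrist');R,t=wcam(s,f);im=np.ascontiguousarray(f['image'][:,:,::-1])
g=imaging.grab_frame('side')['image'][:,:,::-1]
pickle.dump((f,s),open('w5.pkl','wb'))
hsv=cv2.cvtColor(im,cv2.COLOR_BGR2HSV)
m=((hsv[...,2]>150)&(hsv[...,1]<85)).astype(np.uint8)*255;m[:,:220]=0;m[:,430:]=0;m[:120]=0;m[290:]=0
for c in sorted(cv2.findContours(m,0,2)[0],key=cv2.contourArea)[::-1][:2]:
    e=cv2.fitEllipse(cv2.convexHull(c));print(e,w(f,e[0],.12,R,t).round(4))
cv2.imwrite('pics/w5.png',np.hstack([cv2.resize(im,(400,250)),cv2.resize(g,(400,250))]))
E
```

```text
13.1667 [0.4573 0.1102 0.2371] [6.e-04 1.e-04 1.e+00 1.e-04]
((319.128662109375, 194.6944122314453), (68.45735168457031, 69.71577453613281), 87.82874298095703) [0.4571 0.1098 0.12  ]
((410.43109130859375, 173.0252227783203), (43.171268463134766, 167.8057098388672), 2.1302523612976074) [0.4404 0.1772 0.12  ]
```

View pics/w5.png

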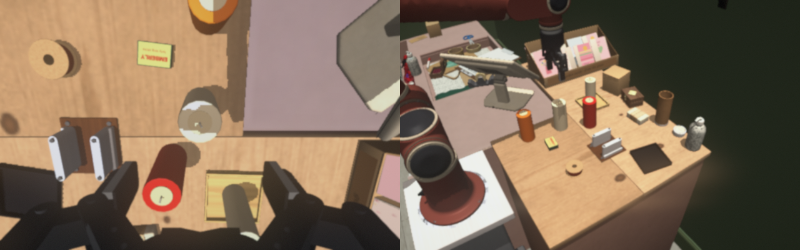

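The slim candle stands in the light tray and the jaws are over fat candle A. I'll descend and grip it.

play_rows([
  [0,0,35,0,0,0],
  [0,0,38,0,0,0],
  [0,0,38,0,0,0],
  [0,0,26,0,0,0],
  [0,0,0,0,0,0],
])

```text
time: 13.68
tool_pos: [0.4534, 0.11, 0.0928]
tool_rot: [-0.007, -0.0, 1.0, -0.001]
contact_force: [-0.4, 0.1, -1.1]
gripper_width: 0.994
grasp_force: 0.0
```

play_rows([
  [0,0,0,0,0,0],
  [0,0,0,0,0,0],
  [0,0,0,0,0,0],
  [0,0,0,0,0,0],
  [0,0,0,0,0,0],
], hand=46)

```text
time: 14.1
tool_pos: [0.4598, 0.1103, 0.1026]
tool_rot: [0.003, -0.0, 1.0, 0.0]
contact_force: [0.7, -0.4, 6.4]
gripper_width: 0.617
grasp_force: 63.4
```

play_rows([
  [0,0,-38,0,0,0],
  [0,0,-38,0,0,0],
  [0,0,-38,0,0,0],
  [0,0,-36,0,0,0],
  [0,0,0,0,0,0],
])

```text
time: 14.52
tool_pos: [0.4609, 0.1105, 0.2593]
tool_rot: [0.008, -0.0, 1.0, 0.001]
contact_force: [0.8, 1.2, -0.8]
gripper_width: 0.615
grasp_force: 64.2
```

Opening is about 53 mm, which confirms the fat candle. Carrying it to the black tray.

play_rows([
  [-18,-33,0,0,0,0],
  [-18,-33,0,0,0,0],
  [-18,-33,0,0,0,0],
  [-18,-33,0,0,0,0],
  [-18,-33,0,0,0,0],
])

```text
time: 14.93
tool_pos: [0.5474, -0.0563, 0.2489]
tool_rot: [-0.0, -0.0, 1.0, 0.0]
contact_force: [0.9, -0.3, -2.4]
gripper_width: 0.613
grasp_force: 64.5
```

play_rows([
  [-18,-33,0,0,0,0],
  [-18,-33,0,0,0,0],
  [-18,-33,0,0,0,0],
  [-18,-33,0,0,0,0],
  [-17,-33,0,0,0,0],
])

```text
time: 15.35
tool_pos: [0.6366, -0.2214, 0.2485]
tool_rot: [-0.0, 0.0, 1.0, 0.0]
contact_force: [0.6, 0.8, -2.0]
gripper_width: 0.616
grasp_force: 64.5
```

play_rows([
  [0,0,30,0,0,0],
  [0,0,35,0,0,0],
  [0,0,15,0,0,0],
  [0,0,0,0,0,0],
  [0,0,0,0,0,0],
])

```text
time: 15.77
tool_pos: [0.6353, -0.2191, 0.1679]
tool_rot: [-0.001, -0.0, 1.0, 0.001]
contact_force: [0.0, -0.2, -1.1]
gripper_width: 0.613
grasp_force: 64.7
```

```bash
python3 - <<'E'
from plant import manip, imaging
from h import *
s=manip.state();print(s['time'],s['tool_pos'].round(4),s['tool_rot'].round(4))
f=imaging.grab_frame('wrist');R,t=wcam(s,f);im=np.ascontiguousarray(f['image'][:,:,::-1])
cv2.imwrite('pics/w6.png',im);pickle.dump((f,s),open('w6.pkl','wb'))
E
```

```text
15.7667 [ 0.6353 -0.2191  0.1679] [-1.5e-03 -2.0e-04  1.0e+00  7.0e-04]
```

View pics/w6.png

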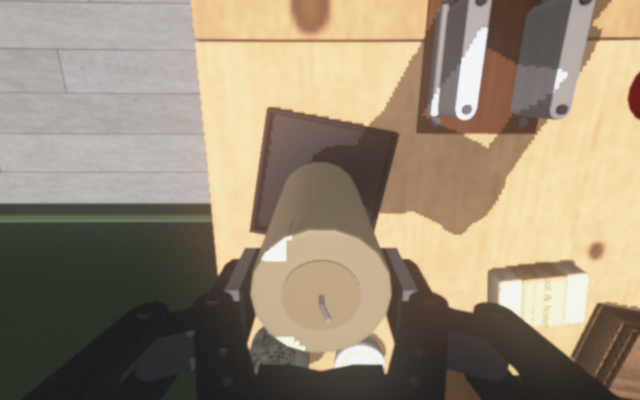

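The candle is over the black tray (corners at (270,108) and (397,133)); lowering.

play_rows([
  [0,0,25,0,0,0],
  [0,0,20,0,0,0],
  [0,0,9,0,0,0],
  [0,0,0,0,0,0],
  [0,0,0,0,0,0],
])

```text
time: 16.23
tool_pos: [0.6369, -0.2199, 0.1169]
tool_rot: [0.001, -0.0, 1.0, -0.0]
contact_force: [0.6, 0.1, -2.8]
gripper_width: 0.615
grasp_force: 64.7
```

play_rows([
  [0,0,2,0,0,0],
  [0,0,2,0,0,0],
  [0,0,0,0,0,0],
  [0,0,0,0,0,0],
])

```text
time: 16.57
tool_pos: [0.6365, -0.22, 0.1121]
tool_rot: [0.0, -0.0, 1.0, -0.0]
contact_force: [-0.4, -0.9, -1.7]
gripper_width: 0.614
grasp_force: 64.7
```

play_rows([
  [0,0,2,0,0,0],
  [0,0,0,0,0,0],
  [0,0,0,0,0,0],
])

```text
time: 16.82
tool_pos: [0.6361, -0.2198, 0.1091]
tool_rot: [-0.0, -0.0, 1.0, 0.0]
contact_force: [-0.9, 0.5, -2.5]
gripper_width: 0.618
grasp_force: 64.7
```

play_rows([
  [0,0,2,0,0,0],
  [0,0,0,0,0,0],
  [0,0,0,0,0,0],
])

```text
time: 17.07
tool_pos: [0.6361, -0.2198, 0.107]
tool_rot: [-0.0, -0.0, 1.0, 0.0]
contact_force: [-0.2, 0.8, -2.5]
gripper_width: 0.612
grasp_force: 64.7
```

play_rows([
  [0,0,1.5,0,0,0],
  [0,0,0,0,0,0],
  [0,0,0,0,0,0],
])

```text
time: 17.32
tool_pos: [0.6365, -0.2199, 0.1067]
tool_rot: [0.0, -0.0, 1.0, -0.0]
contact_force: [-1.0, 0.4, 3.2]
gripper_width: 0.616
grasp_force: 65.1
```

Contact. I'll release, retreat up and to the side, and check.

play_rows([
  [0,0,0,0,0,0],
  [0,0,0,0,0,0],
  [0,0,0,0,0,0],
  [0,0,0,0,0,0],
  [0,0,0,0,0,0],
], hand=85)

```text
time: 17.73
tool_pos: [0.6362, -0.2199, 0.1058]
tool_rot: [0.0, -0.0, 1.0, -0.0]
contact_force: [-0.4, 0.2, -0.9]
gripper_width: 0.991
grasp_force: 0.0
```

play_rows([
  [0,0,-15,0,0,0],
  [0,0,-35,0,0,0],
  [0,0,-38,0,0,0],
  [0,0,-38,0,0,0],
  [0,0,-30,0,0,0],
])

```text
time: 18.15
tool_pos: [0.6368, -0.2201, 0.2669]
tool_rot: [0.002, -0.0, 1.0, -0.001]
contact_force: [0.9, -1.1, 0.1]
gripper_width: 0.995
grasp_force: 0.0
```

play_rows([
  [38,0,0,0,0,0],
  [38,0,0,0,0,0],
  [38,0,0,0,0,0],
  [38,0,0,0,0,0],
  [38,0,0,0,0,0],
])

```text
time: 18.57
tool_pos: [0.4447, -0.2196, 0.263]
tool_rot: [0.001, -0.0, 1.0, -0.0]
contact_force: [-0.3, -0.4, 0.7]
gripper_width: 0.997
grasp_force: 0.0
```

play_rows([
  [0,0,0,0,0,0],
  [0,0,0,0,0,0],
  [0,0,0,0,0,0],
  [0,0,0,0,0,0],
  [0,0,0,0,0,0],
])

```text
time: 18.98
tool_pos: [0.4472, -0.22, 0.2624]
tool_rot: [0.0, -0.0, 1.0, -0.0]
contact_force: [-0.9, 0.5, -0.2]
gripper_width: 0.995
grasp_force: 0.0
```

```bash
python3 - <<'E'
from plant import manip, imaging
from h import *
s=manip.state();print(s['time'],s['tool_pos'].round(4),s['contact_force'])
a=imaging.grab_frame('top')['image'][60:280,190:460];b=imaging.grab_frame('side')['image'][100:300,150:520]
cv2.imwrite('pics/f.png',np.hstack([cv2.resize(a,(400,326)),cv2.resize(b,(400,326))])[:,:,::-1])
E
```

```text
18.9833 [ 0.4472 -0.22    0.2624] [-0.91610825  0.49433055 -0.18712307]
```

View pics/f.png

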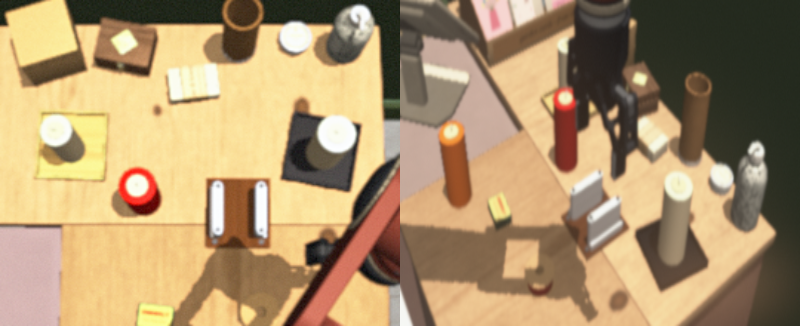

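Both candles stand upright in their trays: the slim one with its top at (57,132), the fat one at (337,133). Handing in.

```bash
python3 -c "
from plant import manip
print(manip.job_done())"
```

```text
the job is handed in; nothing more can be done
None
```

The slim candle slid through the gauge and stands in the light tray, the fat one stands in the black tray, and the job is handed in, with no verdict returned. I told the candles apart by measured width (about 46 and 54 mm) and did not try the fat one in the gauge.

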